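# Exchange the shuttles of a dispensing station

### The arm

A 7-joint arm with a two-finger parallel gripper is mounted at the origin on the work surface. World frame = base frame: x ahead of the robot, y to its left, z up, the work surface at z = 0. Lengths are in mm, angles in rad, forces in N, time in s.
With the tool pointing down it reaches from about 425 to 1025 mm from the base axis. Payload 9.4 kg.
Tool frame: the origin (TCP) lies at the very end of the fingers, on their centre line; the grasp point (between the pads) lies 19 mm behind it; y points along the fingers, z is the direction in which the jaws open and shut, and the axes are right-handed (so a half turn about y gives the same grasp; the last joint's range is limited). The gripper opens to 93 mm and grips with 3 to 60 N. Pads are 15 mm wide; open, the fingers measure 128 mm over their backs; the gripper's body (75 mm by 188 mm) begins 65 mm behind the grasp point.
Start: joints at [-1.3, 0.599, -0.003, 1.599, 0.002, 0.943, -0.08], TCP at [247.107, 681.588, 218.618] pointing down, gripper open.
Joint ranges: [-2.57, 2.57], [-0.35, 1.97], [-1.29, 1.29], [0.11, 2.56], [-1.05, 4.19], [0.11, 1.86], [-2.63, 2.63]. Speed limits (rad/s): [2.22, 2.22, 3.01, 3.01, 3.14, 3.14, 3.14].

### API

Orientations are given as a unit quaternion [x, y, z, w].
In Python, from bench import readout, optics, ctrl gives the robot as it stands.
- The arm moves only by the shell command python3 -m handwheel 'ROWS' [FORCE]. ROWS is JSON, a list of rows, each an object with "gripper": the closure in counts, from 0 (fully open) to 255 (shut); "linear": the shift along the tool's x, y, z in m, a list of three; "spin": the turn about the tool's y in degrees. In form: [{"gripper": gripper, "linear": [tx, ty, tz], "spin": spin}, ...]. A call has 1 to 12 rows; each row is the pose to reach, as a shift and turn from the pose measured when the call began, along the tool's axes at that moment; what a row does not reach only later rows make up. A row lasts 1/12 s, in which the tool goes at most 41.7 mm and 7.16 degrees, less where a joint would pass 70% of its speed; a pose out of reach is approached as far as the arm can. A call with a gripper value outside its range is refused whole. The fingers move at their own pace and stop on an object; FORCE is the grip in N (left out, the last holds). Time passes only in rows, so rows that repeat a pose let the fingers close. It gives the time, the measured TCP pose, the force and the opening at its end, in the units of the state.
- readout.state(): the state, without advancing time (a new reading comes with each control period).
- optics.snapshot(name): name is "scene" or "top" or "wrist"; returns a dict with "image" (480x640x3 uint8, red, green, blue), "fx", "fy", "cx", "cy" (pixels), "xyz" and "orientation" of the camera in the world; the wrist camera has in their place "T_tool_cam" (4x4, takes a point from camera to tool coordinates, whose origin is the TCP and whose axes are the tool frame's). Camera axes: x right, y up, looking along -z (the intrinsics and any distortion apply to the point x, -y, -z); pixel columns grow to the right and rows downward; lengths in mm; the calibration is good to about 2 mm. A picture is of the moment at which its call begins: read the wrist's pose just before it. There is no depth.
- ctrl.close_job(): hands the job in, once; it reports no verdict.
The state is a dict: "t": time; "joint_positions": joint angles; "qd": joint speeds; "joint_efforts": joint torques, N m; "ee_pos": TCP position; "tcp_rot": TCP orientation; "wrist_force": force on the tool from outside, world axes, zero at the start; "moment": the same for the moment, N m; "gripper_width": finger opening in mm.
Only numpy, scipy, OpenCV 4.12 (cv2) and the standard library are available. Lean on these libraries where they do the work, as an engineer would, in place of code of your own. Each camera call takes 0.05 s, during which the arm holds its last target. There are 200 camera calls.

### The job

At the dispensing station, hook a fingertip behind the lip of the shuttle that carries the round flange and draw it out along its rail to the stop; then push the shuttle that carries the square blank fully home by its lip. Nothing is to be gripped or lifted: both parts stay seated in their nests and are not touched, and the bare shuttle and everything else on the table stay as they are.

Things in the scene. Friction and masses are not known exactly. Their poses are not given: they have to be found in the camera images.
- station: Black deck 380 x 440 x 30 mm with three rail lanes 105 mm apart, a shuttle in each, in any order. Origin on the table, on the middle lane, midway along the lip's stroke; x along the rails away from the robot, z up. Deck from x = -110 to 270 mm. Beyond x = 230 mm: a white housing 75 mm high, and at its left end a column 260 mm high with a parked dispensing head, lowest point 122 mm above the table.
- round_lip (a point): Lip of the shuttle with the round flange: upright steel lip at its end nearest the robot, 60 mm wide across the rail, 8 mm thick, top 73 mm above the table, 26 mm above the shuttle's plate. This point: middle of the top edge of the lip's face away from the robot (the face to hook). Axes: x along the rail, inward, away from the robot; y across it; z up.
- round (a joint): Slide of the shuttle with the round flange; starts home or up to 40 mm out. Value in m: 0 = fully home (inner stop), 0.12 = fully out towards the robot (outer stop). It moves out along -x of its lip point, needs about 2.5 N plus 8 N per m/s, and stays where left; both ends are hard stops; the outer one is a block on the deck, top 44 mm above the table.
- round_lip_back: Rear half (4 mm thick) of the lip of the shuttle with the round flange, the face to hook; origin 32 mm below the point round_lip. Behind it the shuttle's flat plate (85 mm wide, 6 mm thick, its top 47 mm above the table) is bare for 82 mm: room for a fingertip. Then comes the nest, a square frame 5 mm high, 66 mm inside, centred 120 mm behind the lip's rear face.
- round_lip_front: Front half (4 mm thick, nearest the robot) of the same lip; same origin.
- square_lip (a point): Lip of the shuttle with the square blank: upright steel lip at its end nearest the robot, 60 mm wide across the rail, 8 mm thick, top 73 mm above the table, 26 mm above the shuttle's plate. This point: middle of the top edge of the lip's face away from the robot (the face to hook). Axes: x along the rail, inward, away from the robot; y across it; z up.
- square (a joint): Slide of the shuttle with the square blank; starts 60 to 120 mm out. Value in m: 0 = fully home (inner stop), 0.12 = fully out towards the robot (outer stop). It moves out along -x of its lip point, needs about 2.5 N plus 8 N per m/s, and stays where left; both ends are hard stops; the outer one is a block on the deck, top 44 mm above the table.
- square_lip_back: Rear half (4 mm thick) of the lip of the shuttle with the square blank; its origin is 32 mm below the point square_lip. Plate and nest as on the other shuttles.
- square_lip_front: Front half (4 mm thick, nearest the robot) of the same lip, the face to push; same origin.
- bare_lip (a point): Lip of the shuttle with an empty nest: upright steel lip at its end nearest the robot, 60 mm wide across the rail, 8 mm thick, top 73 mm above the table, 26 mm above the shuttle's plate. Stands anywhere along its stroke; to be left alone. This point: middle of the top edge of the lip's face away from the robot (the face to hook). Axes: x along the rail, inward, away from the robot; y across it; z up.
- flange: Round brass flange, diameter 60 mm, 10 mm thick, with a hub of diameter 34 mm up to 24 mm; about 0.25 kg; stands on a locating dowel in its shuttle's nest, from which it could be lifted straight up (it must not be). Origin: centre of its underside.
- blank: Plain square brass blank 60 x 60 x 22 mm, about 0.2 kg, on a locating dowel in its shuttle's nest, from which it could be lifted straight up (it must not be). Origin: centre of its underside.
- collar: Bystander: steel collar, diameter 36, height 16 mm, loose on the right edge of the station's deck. Origin: centre of its underside.
- gauge_pin: Bystander: upright steel pin, diameter 16, height 45 mm, loose on the left edge of the deck. Origin: centre of its underside.
- wrench: Bystander: 150 mm wrench lying flat on the table left of the station. Origin: underside, near its middle.
- screwdriver: Bystander: screwdriver lying on the table left of the station. Origin: underside.
- jar: Bystander: white jar, diameter 60, height 70 mm, left of the station. Origin: centre of its underside.
- bottle: Bystander: white bottle, diameter 56, height 140 mm, right of the station. Origin: centre of its underside.
- cup: Bystander: open steel cup, diameter 70, height 60 mm, right of the station. Origin: centre of its underside.

How it is judged:
By the outcome, as a careful person would: the job done as asked, in the order asked, and still so for the second after the job is handed in, with the robot touching nothing.
It also fails if it takes over 61 s, if anything falls off the work surface, if the arm or the gripper's body presses on something with over 40 N, if the wrist force passes 120 N, or if a joint passes its speed limit or range.

## Working session

There is one attempt and no reset: what is moved stays moved. The work goes in short steps, Python scripts to look and compute and a shell command to move; the robot and the scene stay as the last step left them, time stands still between calls to the robot, and variables do not carry over. Pictures are saved under pics/ and viewed, about 8 in all and at most 12, crops included, and the job is handed in when it is done.

```bash
mkdir -p pics; python3 - <<'E'
from bench import readout, optics
import cv2
print(readout.state())
for n in ("scene","top"):
    s=optics.snapshot(n); im=s.pop("image"); print(n,s)
    cv2.imwrite(f"pics/{n}0.png",im[...,::-1])
E
```

```text
{'t': 0.0, 'joint_positions': array([-1.2996734 ,  0.60009921, -0.00257649,  1.6001057 ,  0.00182149,
        0.94287706, -0.07978594]), 'qd': array([-0.00128303, -0.00141772,  0.00175027, -0.00072175, -0.00034495,
       -0.00047524,  0.00125271]), 'joint_efforts': array([ 7.30661359e-04, -7.65059423e+01,  1.49817724e+00, -2.52330226e+01,
       -5.22982213e-02,  1.71370385e-02,  1.36402841e-04]), 'ee_pos': array([246.95940201, 681.1440634 , 217.78683877]), 'tcp_rot': array([ 0.6969711 , -0.12235901,  0.12227253, -0.69592312]), 'wrist_force': array([-0.52976648, -0.22514431, -0.10804541]), 'moment': array([-0.0053312 , -0.024163  , -0.02476031]), 'gripper_width': 92.73684593702882}
scene {'fx': 555.6781740908325, 'fy': 555.6781740908325, 'cx': 315.6717628813156, 'cy': 235.50406151235867, 'xyz': array([1383.41634263,  401.34945213, 1128.26795014]), 'orientation': array([0.18287543, 0.2908488 , 0.79094065, 0.5063363 ])}
top {'fx': 480.15353744501465, 'fy': 480.15353744501465, 'cx': 318.0896874197089, 'cy': 238.27422220750728, 'xyz': array([ 470.82109302,   42.09980406, 1323.23508499]), 'orientation': array([ 0.0251025 , -0.04681181, -0.69997725,  0.71218703])}
```

View pics/top0.png

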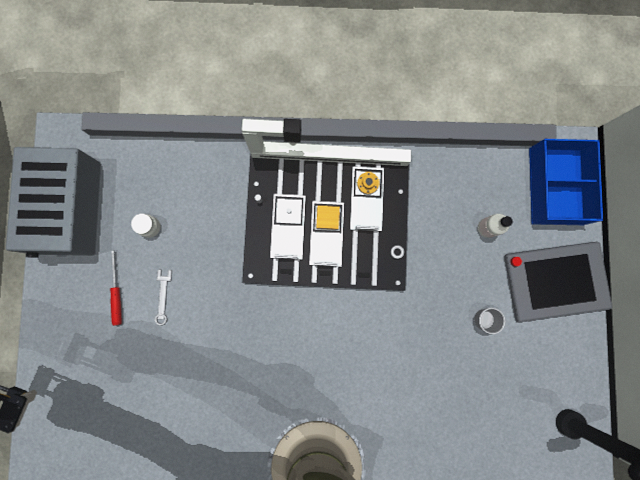

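View pics/scene0.png

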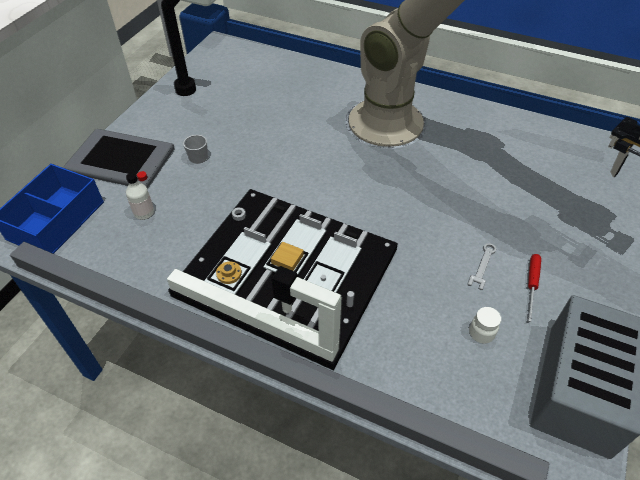

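The top view has x up and y to the left. The bare shuttle is on the left lane (lip about 286,258), the square blank in the middle (lip about 325,265) and the round flange on the right (lip about 366,229). Next I'll zoom in to get lip pixels.

```bash
cat > h.py <<'E'
import numpy as np, cv2
from scipy.spatial.transform import Rotation as R
from bench import readout, optics
def ray(s,px):
    d=np.array([(px[0]-s["cx"])/s["fx"],-(px[1]-s["cy"])/s["fy"],-1.])
    return np.array(s["xyz"]),R.from_quat(s["orientation"]).apply(d)
def plane(s,px,z):
    o,d=ray(s,px); return o+d*(z-o[2])/d[2]
def tri(views):
    A=0;b=0
    for s,px in views:
        o,d=ray(s,px); d=d/np.linalg.norm(d); P=np.eye(3)-np.outer(d,d); A=A+P; b=b+P@o
    return np.linalg.solve(A,b)
E
python3 - <<'E'
from h import *
a=cv2.imread("pics/top0.png")[140:300,235:420]; b=cv2.imread("pics/scene0.png")[180:360,160:400]
cv2.imwrite("pics/topc.png",cv2.resize(a,None,fx=4,fy=3.75,interpolation=cv2.INTER_CUBIC) if 0 else cv2.resize(a[:150],None,fx=4,fy=4,interpolation=cv2.INTER_CUBIC))
cv2.imwrite("pics/scec.png",cv2.resize(b,None,fx=3.3,fy=3.3,interpolation=cv2.INTER_CUBIC))
s=optics.snapshot("top"); im=s["image"]; hsv=cv2.cvtColor(im,cv2.COLOR_RGB2HSV)
# deck: dark mask, min-area rect
m=(hsv[...,2]<75).astype(np.uint8); m[:, :235]=0; m[:,420:]=0; m[:155]=0; m[300:]=0
m=cv2.morphologyEx(m,cv2.MORPH_CLOSE,np.ones((45,45)))
c=max(cv2.findContours(m,0,2)[0],key=cv2.contourArea)
q=cv2.boxPoints(cv2.minAreaRect(c)); print(q)
for p in q: print(plane(s,p,30).round(1))
E
```

```text
[[242.19913 282.819  ]
 [248.30093 154.68102]
 [410.7421  162.41632]
 [404.6403  290.55432]]
[479.9 204.2  30. ]
[830.2 198.6  30. ]
[ 819.3 -250.1   30. ]
[ 466.1 -232.1   30. ]
```

View pics/topc.png

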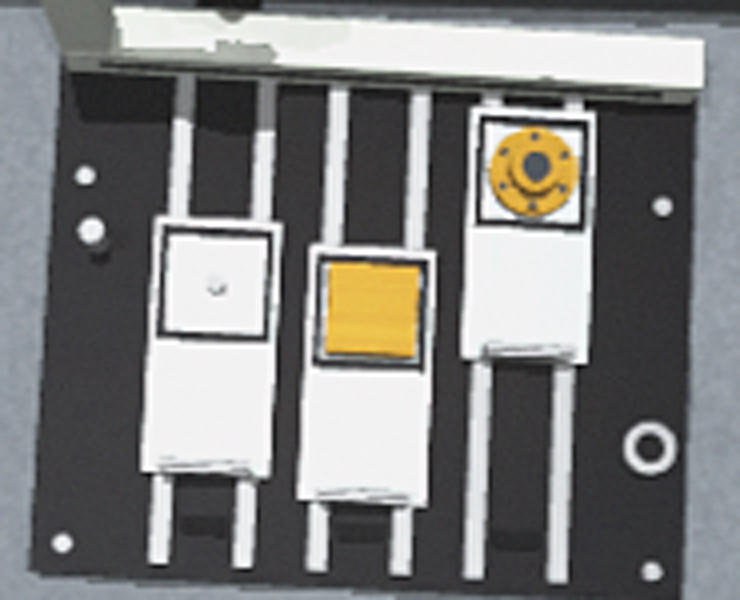

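View pics/scec.png

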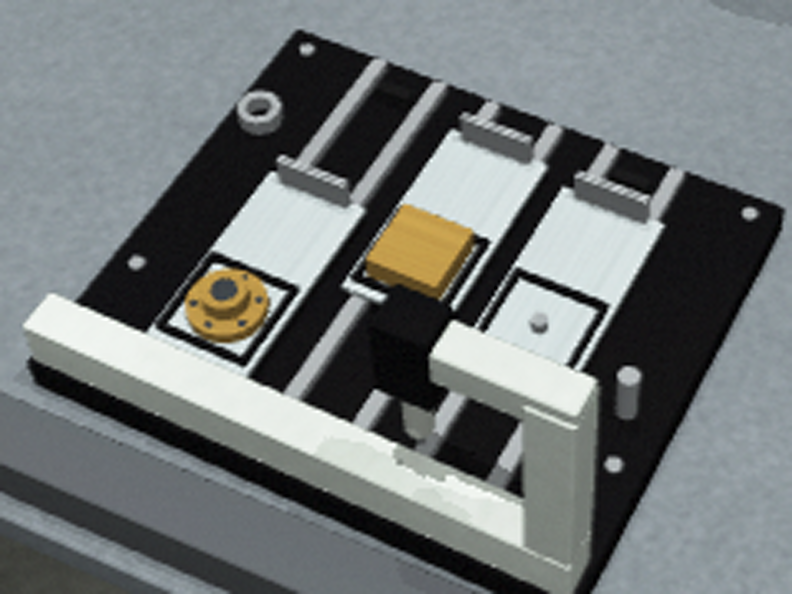

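```bash
python3 - <<'E'
from h import *
t=optics.snapshot("top"); s=optics.snapshot("scene")
T=lambda x,y:(235+(x+.5)/4-.5,140+(y+.5)/4-.5)
S=lambda x,y:(160+(x+.5)/3.3-.5,180+(y+.5)/3.3-.5)
print("screws: top@30, scene@30, tri")
scr={}
for n,a,b in (("LF",(85,175),(614,464)),("RF",(663,206),(136,262)),("LN",(62,542),(750,213)),("RN",(652,571),(307,48))):
    scr[n]=tri([(t,T(*a)),(s,S(*b))]);print(n,plane(t,T(*a),30).round(1),plane(s,S(*b),30).round(1),scr[n].round(1))
print("yaw screws", np.degrees(np.arctan2(*(scr["LF"]-scr["LN"])[1::-1])),np.degrees(np.arctan2(*(scr["RF"]-scr["RN"])[1::-1])))
for n,top,sc in (("round",((483,345),(576,350)),((277,164),(349,194))),("square",((315,490),(410,496)),((461,121),(533,151))),("bare",((160,461),(254,468)),((575,181),(649,210)))):
    A=[plane(t,T(*p),73) for p in top];B=[plane(s,S(*p),73) for p in sc]
    print(n,"top mid",np.mean(A,0).round(1),np.linalg.norm(A[0]-A[1]).round(1),"scene mid",np.mean(B,0).round(1),np.linalg.norm(B[0]-B[1]).round(1),"yaw",[np.degrees(np.arctan2(*(v[0]-v[1])[:2])).round(2) for v in (A,B[::-1])])
E
```

```text
screws: top@30, scene@30, tri
LF [750.6 175.6  30. ] [746.1 175.6  30. ] [749.3 175.8  35. ]
RF [ 737.9 -221.    30. ] [ 733.6 -222.6   30. ] [ 736.7 -219.8   35.2]
LN [500.7 183.7  30. ] [494.7 183.6  30. ] [500.2 184.   36.3]
RN [ 487.7 -213.1   30. ] [ 481.  -214.9   30. ] [ 487.4 -211.1   37.7]
yaw screws -1.870650021687552 -1.9916988616416316
round top mid [ 632.4 -123.7   73. ] 61.5 scene mid [ 635.7 -119.5   73. ] 64.0 yaw [np.float64(1.96), np.float64(3.08)]
square top mid [534.8 -15.   73. ] 62.1 scene mid [538.4 -11.6  73. ] 63.8 yaw [np.float64(2.62), np.float64(4.41)]
bare top mid [551.6  86.5  73. ] 61.3 scene mid [556.6  92.2  73. ] 61.5 yaw [np.float64(3.25), np.float64(2.8)]
```

```bash
cat >> h.py <<'E'
def plan(p,yaw=-1.9):
    s=readout.state(); M=R.from_quat(s["tcp_rot"]).as_matrix()
    z=M[:,2]; a=np.degrees(np.arctan2(z[1],z[0])); want=np.array([90,-90])+yaw
    d=(want-a+180)%360-180   # world yaw turn needed; spin about tool y (down) is the negative
    print("t",s["t"].round(2) if hasattr(s["t"],"round") else s["t"],"pos",s["ee_pos"].round(1),"F",s["wrist_force"].round(1),"w",round(s["gripper_width"],1),"j7",s["joint_positions"].round(2))
    print("axes x,y,z",M.T.round(3).tolist(),"spin",(-d).round(2))
    for q in np.atleast_2d(p): print("target",q,"linear",(M.T@(q-s["ee_pos"])/1000).round(4))
E
python3 -c "
from h import *
plan([[300,600,230],[665,-122,230]])"
```

```text
t 0.25 pos [247.  681.4 218.2] F [-0.6  1.  -0.8] w 93.2 j7 [-1.3   0.6  -0.    1.6   0.    0.94 -0.08]
axes x,y,z [[0.94, -0.341, 0.0], [-0.0, -0.001, -1.0], [0.341, 0.94, -0.001]] spin [-18.02 161.98]
target [300 600 230] linear [ 0.0775 -0.0118 -0.0585]
target [ 665 -122  230] linear [ 0.6667 -0.0113 -0.6129]
```

```bash
python3 -m handwheel '[{"gripper":255,"linear":[0.333,-0.011,-0.306],"spin":-9},{"gripper":255,"linear":[0.333,-0.011,-0.306],"spin":-18},{"gripper":255,"linear":[0.333,-0.011,-0.306],"spin":-18},{"gripper":255,"linear":[0.333,-0.011,-0.306],"spin":-18},{"gripper":255,"linear":[0.333,-0.011,-0.306],"spin":-18},{"gripper":255,"linear":[0.333,-0.011,-0.306],"spin":-18},{"gripper":255,"linear":[0.333,-0.011,-0.306],"spin":-18},{"gripper":255,"linear":[0.333,-0.011,-0.306],"spin":-18},{"gripper":255,"linear":[0.333,-0.011,-0.306],"spin":-18},{"gripper":255,"linear":[0.333,-0.011,-0.306],"spin":-18},{"gripper":255,"linear":[0.333,-0.011,-0.306],"spin":-18},{"gripper":255,"linear":[0.333,-0.011,-0.306],"spin":-18}]' 20
python3 -c "
from h import *
plan([[665,-122,230]])"
```

```text
t: 1.25
ee_pos: [459.3, 272.7, 229.8]
tcp_rot: [0.708, -0.015, 0.016, -0.706]
wrist_force: [0.8, -0.3, 0.5]
gripper_width: 17.7
t 1.25 pos [459.3 272.7 229.8] F [ 0.8 -0.3  0.5] w 17.7 j7 [-0.59  0.36 -0.07  2.02  0.04  0.76  0.84]
axes x,y,z [[0.999, -0.043, 0.001], [0.001, -0.004, -1.0], [0.043, 0.999, -0.004]] spin [ -0.56 179.44]
target [ 665 -122  230] linear [ 0.2225  0.0015 -0.3854]
```

```bash
python3 -m handwheel '[{"gripper":255,"linear":[0.2225,0,-0.3854],"spin":-0.5},{"gripper":255,"linear":[0.2225,0,-0.3854],"spin":-0.5},{"gripper":255,"linear":[0.2225,0,-0.3854],"spin":-0.5},{"gripper":255,"linear":[0.2225,0,-0.3854],"spin":-0.5},{"gripper":255,"linear":[0.2225,0,-0.3854],"spin":-0.5},{"gripper":255,"linear":[0.2225,0,-0.3854],"spin":-0.5},{"gripper":255,"linear":[0.2225,0,-0.3854],"spin":-0.5},{"gripper":255,"linear":[0.2225,0,-0.3854],"spin":-0.5},{"gripper":255,"linear":[0.2225,0,-0.3854],"spin":-0.5},{"gripper":255,"linear":[0.2225,0,-0.3854],"spin":-0.5},{"gripper":255,"linear":[0.2225,0,-0.3854],"spin":-0.5},{"gripper":255,"linear":[0.2225,0,-0.3854],"spin":-0.5}]'
python3 -c "
from h import *
plan([[665,-122,90],[665,-122,56]])
s=optics.snapshot('wrist'); print(s['T_tool_cam'],s['fx'],s['cx'],s['cy'])
cv2.imwrite('pics/w1.png',s['image'][...,::-1])"
```

```text
t: 2.25
ee_pos: [667.0, -130.8, 231.1]
tcp_rot: [0.71, -0.014, 0.016, -0.704]
wrist_force: [-1.5, -0.5, -0.3]
gripper_width: 0.2
t 2.25 pos [ 667.  -130.8  231.1] F [-1.5 -0.5 -0.3] w 0.2 j7 [ 0.11  0.53 -0.    1.7   0.01  0.91  1.63]
axes x,y,z [[0.999, -0.043, 0.003], [0.003, -0.008, -1.0], [0.043, 0.999, -0.008]] spin [ -0.55 179.45]
target [ 665 -122   90] linear [-0.0027  0.141   0.0099]
target [ 665 -122   56] linear [-0.0028  0.175   0.0101]
[[-1.89351369e-04 -9.58165235e-01 -2.86215559e-01 -8.04236888e+01]
 [-2.01999127e-04  2.86215595e-01 -9.58165222e-01 -1.65194594e+02]
 [ 9.99999962e-01 -1.23614603e-04 -2.47743856e-04  1.63996075e-01]
 [ 0.00000000e+00  0.00000000e+00  0.00000000e+00  1.00000000e+00]] 347.26993859033 320.1370385689587 244.4230322324577
```

View pics/w1.png

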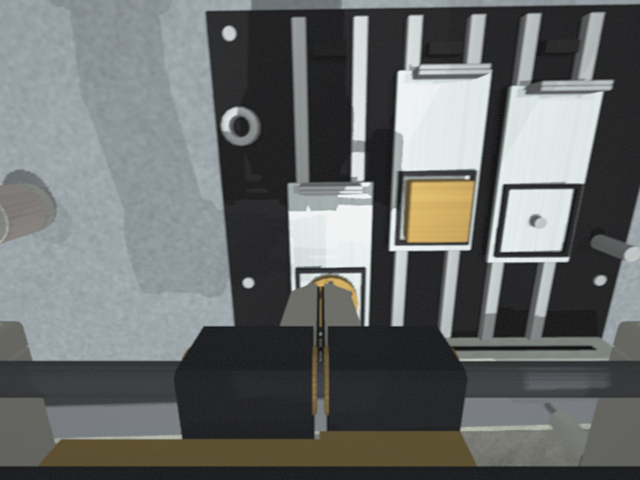

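```bash
cat >> h.py <<'E'
def wrist():
    st=readout.state(); s=optics.snapshot("wrist"); M=np.eye(4); M[:3,:3]=R.from_quat(st["tcp_rot"]).as_matrix(); M[:3,3]=st["ee_pos"]
    C=M@np.array(s["T_tool_cam"]); s["xyz"]=C[:3,3]; s["orientation"]=R.from_matrix(C[:3,:3]).as_quat(); return s
E
python3 - <<'E'
from h import *
s=wrist(); print(s["xyz"])
cv2.imwrite("pics/w2.png",cv2.resize(s["image"][40:220,270:500,::-1],None,fx=3.3,fy=3.3,interpolation=cv2.INTER_CUBIC))
for p in ((300,191),(370,191),(420,76),(491,74)): print(plane(s,p,73).round(1))
for p in ((229,33),(248,283)): print("screw",plane(s,p,35).round(1))
E
```

```text
[ 585.17345055 -122.30801797  395.93721234]
[ 629.6 -144.5   73. ]
[632.1 -79.6  73. ]
[536.6 -37.5  73. ]
[537.5  22.2  73. ]
screw [ 487.6 -204.1   35. ]
screw [ 735.5 -211.4   35. ]
```

View pics/w2.png

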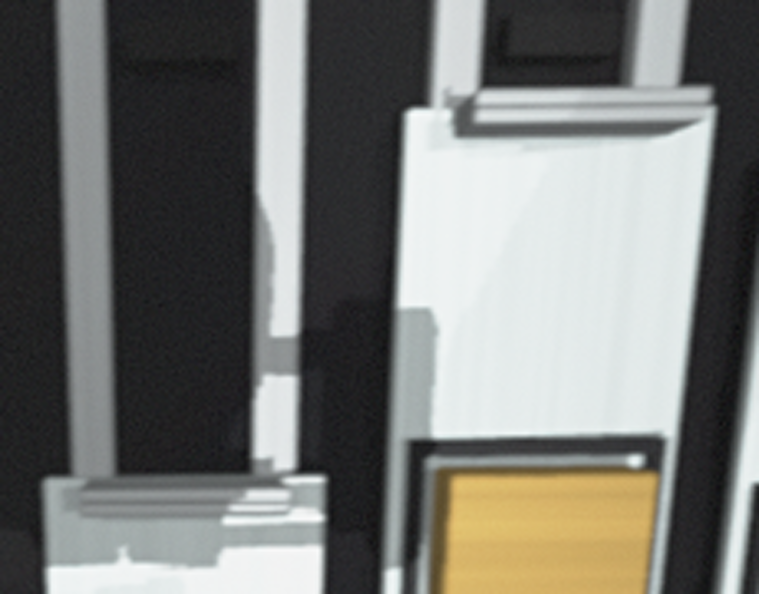

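The round lip's rear edge is at about crop (80–290, 513), i.e. x≈634, y≈-121. The square lip's is at about crop (478–713, 122), i.e. x≈537, y≈-12. The bare plate behind the round lip is clear, so I'm descending there.

```bash
python3 -c "
from h import *
plan([[670,-121,100],[670,-121,57]])"
```

```text
t 2.35 pos [ 665.1 -123.4  230.9] F [-0.3  0.8  0. ] w 0.5 j7 [ 0.1   0.53 -0.01  1.71  0.01  0.91  1.62]
axes x,y,z [[0.999, -0.037, 0.001], [0.001, -0.004, -1.0], [0.037, 0.999, -0.004]] spin [ -0.23 179.77]
target [ 670 -121  100] linear [0.0047 0.1309 0.0031]
target [ 670 -121   57] linear [0.0047 0.1739 0.0033]
```

```bash
python3 -m handwheel '[{"gripper":255,"linear":[0.005,0.03,0.003],"spin":0},{"gripper":255,"linear":[0.005,0.06,0.003],"spin":0},{"gripper":255,"linear":[0.005,0.09,0.003],"spin":0},{"gripper":255,"linear":[0.005,0.115,0.003],"spin":0},{"gripper":255,"linear":[0.005,0.13,0.003],"spin":0},{"gripper":255,"linear":[0.005,0.14,0.003],"spin":0},{"gripper":255,"linear":[0.005,0.15,0.003],"spin":0},{"gripper":255,"linear":[0.005,0.158,0.003],"spin":0},{"gripper":255,"linear":[0.005,0.164,0.003],"spin":0},{"gripper":255,"linear":[0.005,0.169,0.003],"spin":0},{"gripper":255,"linear":[0.005,0.172,0.003],"spin":0},{"gripper":255,"linear":[0.005,0.172,0.003],"spin":0}]'
python3 -c "
from h import *
plan([[640,-121,58],[540,-116,58],[530,-116,58]])
s=wrist();cv2.imwrite('pics/w3.png',s['image'][...,::-1])"
```

```text
t: 3.35
ee_pos: [670.2, -121.2, 58.7]
tcp_rot: [0.708, -0.013, 0.013, -0.706]
wrist_force: [0.2, -0.5, 0.2]
gripper_width: 0.6
t 3.35 pos [ 670.2 -121.2   58.7] F [ 0.2 -0.5  0.2] w 0.6 j7 [ 0.1   0.73 -0.01  1.82  0.02  0.59  1.61]
axes x,y,z [[0.999, -0.037, 0.001], [0.0, -0.004, -1.0], [0.037, 0.999, -0.004]] spin [ -0.23 179.77]
target [ 640 -121   58] linear [-0.0302  0.0007 -0.0009]
target [ 540 -116   58] linear [-0.1303  0.0006  0.0004]
target [ 530 -116   58] linear [-0.1403  0.0006 -0.    ]
```

View pics/w3.png

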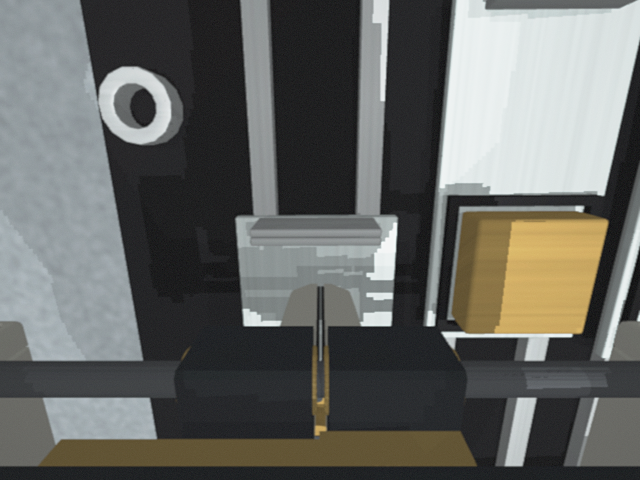

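The fingertip (col 320) is centred behind the round lip (cols 250–380, row ~240), clear of the nest and the blank. Drawing out now.

```bash
python3 -m handwheel '[{"gripper":255,"linear":[-0.008,0,0],"spin":0},{"gripper":255,"linear":[-0.016,0,0],"spin":0},{"gripper":255,"linear":[-0.023,0,0],"spin":0},{"gripper":255,"linear":[-0.028,0,0],"spin":0},{"gripper":255,"linear":[-0.033,0,0],"spin":0},{"gripper":255,"linear":[-0.040,0,0],"spin":0},{"gripper":255,"linear":[-0.048,0,0],"spin":0},{"gripper":255,"linear":[-0.056,0,0],"spin":0},{"gripper":255,"linear":[-0.064,0,0],"spin":0},{"gripper":255,"linear":[-0.072,0,0],"spin":0},{"gripper":255,"linear":[-0.080,0,0],"spin":0},{"gripper":255,"linear":[-0.088,0,0],"spin":0}]'
python3 -c "
from h import *
plan([[530,-116,58]])"
```

```text
t: 4.4
ee_pos: [581.7, -118.1, 59.1]
tcp_rot: [0.708, -0.013, 0.014, -0.706]
wrist_force: [2.9, -1.4, 2.6]
gripper_width: 0.5
t 4.4 pos [ 581.7 -118.1   59.1] F [ 2.9 -1.4  2.6] w 0.5 j7 [ 0.11  0.66 -0.01  2.03  0.03  0.46  1.61]
axes x,y,z [[0.999, -0.037, 0.001], [0.001, -0.004, -1.0], [0.037, 0.999, -0.004]] spin [ -0.25 179.75]
target [ 530 -116   58] linear [-0.0517  0.001   0.0002]
```

```bash
python3 -m handwheel '[{"gripper":255,"linear":[-0.006,0,0],"spin":0},{"gripper":255,"linear":[-0.012,0,0],"spin":0},{"gripper":255,"linear":[-0.018,0,0],"spin":0},{"gripper":255,"linear":[-0.023,0,0],"spin":0},{"gripper":255,"linear":[-0.027,0,0],"spin":0},{"gripper":255,"linear":[-0.030,0,0],"spin":0},{"gripper":255,"linear":[-0.033,0,0],"spin":0},{"gripper":255,"linear":[-0.036,0,0],"spin":0},{"gripper":255,"linear":[-0.038,0,0],"spin":0},{"gripper":255,"linear":[-0.040,0,0],"spin":0},{"gripper":255,"linear":[-0.042,0,0],"spin":0},{"gripper":255,"linear":[-0.042,0,0],"spin":0}]'
python3 -c "
from h import *
plan([[530,-116,58]])"
```

```text
t: 5.4
ee_pos: [539.0, -116.4, 58.9]
tcp_rot: [0.708, -0.013, 0.013, -0.706]
wrist_force: [0.5, -1.1, 0.1]
gripper_width: 0.6
t 5.4 pos [ 539.  -116.4   58.9] F [ 0.5 -1.1  0.1] w 0.6 j7 [ 0.12  0.63 -0.01  2.12  0.03  0.39  1.61]
axes x,y,z [[0.999, -0.038, 0.0], [0.0, -0.004, -1.0], [0.038, 0.999, -0.004]] spin [ -0.25 179.75]
target [ 530 -116   58] linear [-0.0091  0.0009  0.0001]
```

```bash
python3 -m handwheel '[{"gripper":255,"linear":[-0.002,0,0],"spin":0},{"gripper":255,"linear":[-0.004,0,0],"spin":0},{"gripper":255,"linear":[-0.006,0,0],"spin":0},{"gripper":255,"linear":[-0.008,0,0],"spin":0}]'; python3 -m handwheel '[{"gripper":255,"linear":[-0.001,0,0],"spin":0},{"gripper":255,"linear":[-0.002,0,0],"spin":0},{"gripper":255,"linear":[-0.003,0,0],"spin":0}]'
```

```text
t: 5.73
ee_pos: [531.0, -116.1, 58.9]
tcp_rot: [0.708, -0.013, 0.013, -0.706]
wrist_force: [8.7, -2.6, -0.1]
gripper_width: 0.5
t: 5.98
ee_pos: [531.0, -116.1, 59.0]
tcp_rot: [0.708, -0.011, 0.015, -0.706]
wrist_force: [12.3, -2.5, -9.6]
gripper_width: 0.5
```

```bash
python3 -m handwheel '[{"gripper":255,"linear":[-0.002,0,0],"spin":0},{"gripper":255,"linear":[-0.004,0,0],"spin":0},{"gripper":255,"linear":[-0.005,0,0],"spin":0},{"gripper":255,"linear":[-0.005,0,0],"spin":0}]'
```

```text
t: 6.32
ee_pos: [531.1, -116.0, 59.3]
tcp_rot: [0.709, -0.007, 0.018, -0.705]
wrist_force: [14.5, -2.8, -11.6]
gripper_width: 0.2
```

Hard stop reached: the position is unchanged while the force rises. Backing off the lip and lifting.

```bash
python3 -m handwheel '[{"gripper":255,"linear":[0.006,0,0],"spin":0},{"gripper":255,"linear":[0.015,0,0],"spin":0},{"gripper":255,"linear":[0.020,0,0],"spin":0},{"gripper":255,"linear":[0.020,-0.01,0],"spin":0},{"gripper":255,"linear":[0.020,-0.03,0],"spin":0},{"gripper":255,"linear":[0.020,-0.06,0],"spin":0},{"gripper":255,"linear":[0.020,-0.09,0],"spin":0},{"gripper":255,"linear":[0.020,-0.11,0],"spin":0},{"gripper":255,"linear":[0.020,-0.11,0],"spin":0},{"gripper":255,"linear":[0.020,-0.11,0],"spin":0}]'
python3 - <<'E'
from h import *
plan([[490,-10,170],[490,-10,60]])
s=wrist(); cv2.imwrite("pics/w4.png",s["image"][...,::-1])
E
```

```text
t: 7.15
ee_pos: [549.2, -116.2, 171.1]
tcp_rot: [0.709, -0.007, 0.019, -0.705]
wrist_force: [0.3, -0.0, 0.4]
gripper_width: 0.1
t 7.15 pos [ 549.2 -116.2  171.1] F [ 0.3 -0.   0.4] w 0.1 j7 [ 0.12  0.46 -0.02  2.04  0.02  0.63  1.62]
axes x,y,z [[0.999, -0.037, 0.018], [0.017, -0.005, -1.0], [0.037, 0.999, -0.004]] spin [ -0.2 179.8]
target [490 -10 170] linear [-0.063  -0.0004  0.104 ]
target [490 -10  60] linear [-0.065   0.1095  0.1044]
```

View pics/w4.png

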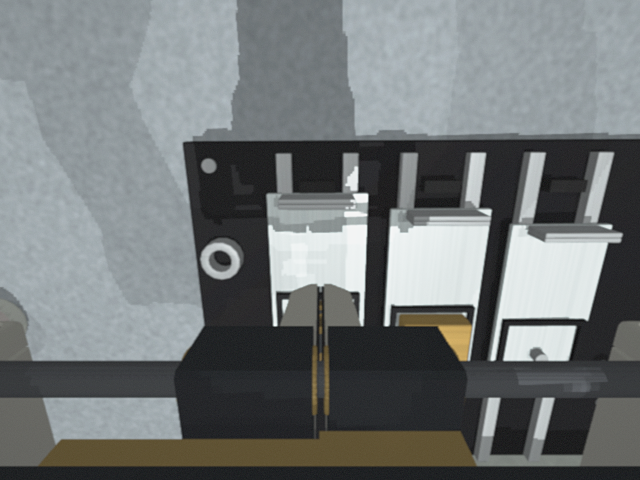

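The round shuttle is out with its lip at about (318,202), a little further out than the square one (448,215). The bare shuttle and the collar look undisturbed. Moving to in front of the square lip.

```bash
python3 -m handwheel '[{"gripper":255,"linear":[-0.020,0,0.03],"spin":0},{"gripper":255,"linear":[-0.040,0,0.06],"spin":0},{"gripper":255,"linear":[-0.055,0,0.09],"spin":0},{"gripper":255,"linear":[-0.063,0,0.104],"spin":0},{"gripper":255,"linear":[-0.063,0,0.104],"spin":0},{"gripper":255,"linear":[-0.065,0.03,0.104],"spin":0},{"gripper":255,"linear":[-0.065,0.06,0.104],"spin":0},{"gripper":255,"linear":[-0.065,0.085,0.104],"spin":0},{"gripper":255,"linear":[-0.065,0.1,0.104],"spin":0},{"gripper":255,"linear":[-0.065,0.108,0.104],"spin":0},{"gripper":255,"linear":[-0.065,0.109,0.104],"spin":0},{"gripper":255,"linear":[-0.065,0.109,0.104],"spin":0}]'
python3 - <<'E'
from h import *
plan([[520,-11.5,60],[610,-14.5,60],[630,-15,60]])
s=wrist(); cv2.imwrite("pics/w5.png",s["image"][...,::-1])
E
```

```text
t: 8.2
ee_pos: [488.9, -10.9, 59.1]
tcp_rot: [0.709, -0.008, 0.018, -0.705]
wrist_force: [-0.7, -0.6, 0.3]
gripper_width: 0.6
t 8.2 pos [488.9 -10.9  59.1] F [-0.7 -0.6  0.3] w 0.6 j7 [-0.09  0.58 -0.01  2.27  0.04  0.27  1.4 ]
axes x,y,z [[0.999, -0.037, 0.014], [0.014, -0.005, -1.0], [0.037, 0.999, -0.005]] spin [ -0.23 179.77]
target [520.  -11.5  60. ] linear [ 0.0311 -0.0005  0.0005]
target [610.  -14.5  60. ] linear [0.1212 0.0008 0.0009]
target [630. -15.  60.] linear [0.1412 0.001  0.0011]
```

View pics/w5.png

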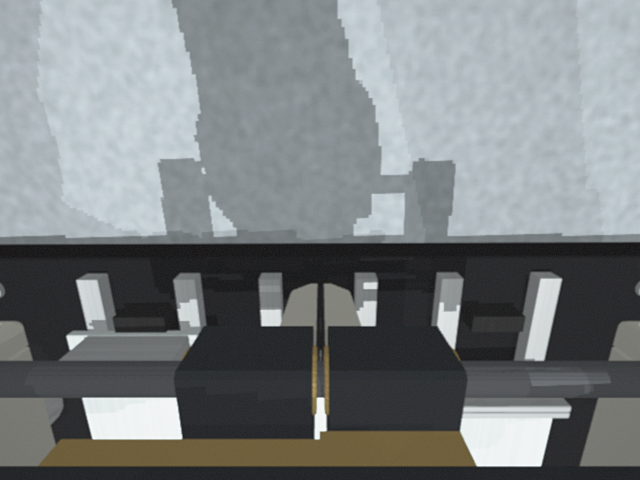

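The fingertip (col 320) is midway between the middle lane's rails (260–376), in front of the square lip. The round shuttle's plate meets its stop block at about (145,318). Pushing.

```bash
python3 -m handwheel '[{"gripper":255,"linear":[0.010,0,0],"spin":0},{"gripper":255,"linear":[0.020,0,0],"spin":0},{"gripper":255,"linear":[0.026,0,0],"spin":0},{"gripper":255,"linear":[0.031,0,0],"spin":0},{"gripper":255,"linear":[0.036,0,0],"spin":0},{"gripper":255,"linear":[0.043,0,0],"spin":0},{"gripper":255,"linear":[0.051,0,0],"spin":0},{"gripper":255,"linear":[0.059,0,0],"spin":0},{"gripper":255,"linear":[0.067,0,0],"spin":0},{"gripper":255,"linear":[0.075,0.001,0],"spin":0},{"gripper":255,"linear":[0.083,0.001,0],"spin":0},{"gripper":255,"linear":[0.091,0.001,0],"spin":0}]'
python3 -m handwheel '[{"gripper":255,"linear":[0.008,0,0],"spin":0},{"gripper":255,"linear":[0.015,0,0],"spin":0},{"gripper":255,"linear":[0.021,0,0],"spin":0},{"gripper":255,"linear":[0.026,0,0],"spin":0},{"gripper":255,"linear":[0.030,0,0],"spin":0},{"gripper":255,"linear":[0.033,0,0],"spin":0},{"gripper":255,"linear":[0.036,0,0],"spin":0},{"gripper":255,"linear":[0.039,0,0],"spin":0}]'
```

```text
t: 9.25
ee_pos: [580.8, -14.0, 59.8]
tcp_rot: [0.709, -0.008, 0.018, -0.705]
wrist_force: [-3.0, 1.6, -2.5]
gripper_width: 0.9
t: 9.92
ee_pos: [619.8, -15.5, 60.4]
tcp_rot: [0.709, -0.008, 0.018, -0.705]
wrist_force: [-2.8, 0.8, -2.4]
gripper_width: 0.7
```

```bash
python3 -m handwheel '[{"gripper":255,"linear":[0.002,0,0],"spin":0},{"gripper":255,"linear":[0.004,0,0],"spin":0},{"gripper":255,"linear":[0.006,0,0],"spin":0},{"gripper":255,"linear":[0.008,0,0],"spin":0},{"gripper":255,"linear":[0.010,0,0],"spin":0}]'; python3 -m handwheel '[{"gripper":255,"linear":[0.002,0,0],"spin":0},{"gripper":255,"linear":[0.004,0,0],"spin":0},{"gripper":255,"linear":[0.005,0,0],"spin":0}]'
```

```text
t: 10.33
ee_pos: [628.2, -15.9, 60.4]
tcp_rot: [0.709, -0.009, 0.017, -0.705]
wrist_force: [-13.3, 1.2, 8.4]
gripper_width: 0.5
t: 10.58
ee_pos: [628.1, -15.9, 60.5]
tcp_rot: [0.709, -0.013, 0.013, -0.705]
wrist_force: [-20.0, 1.9, 16.2]
gripper_width: 0.4
```

Stop at x=628. Stroke check: (628+7.5+8) − (531−7.5) = 120 mm, which matches both stops exactly. Backing off and lifting clear.

```bash
python3 -m handwheel '[{"gripper":255,"linear":[-0.006,0,0],"spin":0},{"gripper":255,"linear":[-0.015,0,0],"spin":0},{"gripper":255,"linear":[-0.030,0,0],"spin":0},{"gripper":255,"linear":[-0.035,-0.01,0],"spin":0},{"gripper":255,"linear":[-0.035,-0.04,0],"spin":0},{"gripper":255,"linear":[-0.05,-0.08,0],"spin":0},{"gripper":255,"linear":[-0.08,-0.12,0],"spin":0},{"gripper":255,"linear":[-0.11,-0.15,0],"spin":0},{"gripper":255,"linear":[-0.14,-0.18,0],"spin":0},{"gripper":255,"linear":[-0.15,-0.2,0],"spin":0},{"gripper":255,"linear":[-0.15,-0.2,0],"spin":0},{"gripper":255,"linear":[-0.15,-0.2,0],"spin":0}]'
python3 - <<'E'
from h import *
print(readout.state()["qd"].round(3))
a=optics.snapshot("scene")["image"][150:400,140:420,::-1]; b=optics.snapshot("top")["image"][110:340,100:520,::-1]
b=cv2.resize(b,None,fx=.9,fy=.9*250/207,interpolation=cv2.INTER_CUBIC) if 0 else b
cv2.imwrite("pics/fs.png",cv2.resize(a,None,fx=2.4,fy=2.4,interpolation=cv2.INTER_CUBIC)); cv2.imwrite("pics/ft.png",cv2.resize(b,None,fx=1.9,fy=1.9,interpolation=cv2.INTER_CUBIC))
E
```

```text
t: 11.58
ee_pos: [479.0, -9.4, 263.0]
tcp_rot: [0.709, -0.01, 0.016, -0.705]
wrist_force: [-0.4, -0.5, 0.3]
gripper_width: 0.5
[ 0.002  0.066 -0.002  0.001  0.001 -0.021 -0.   ]
```

View pics/fs.png

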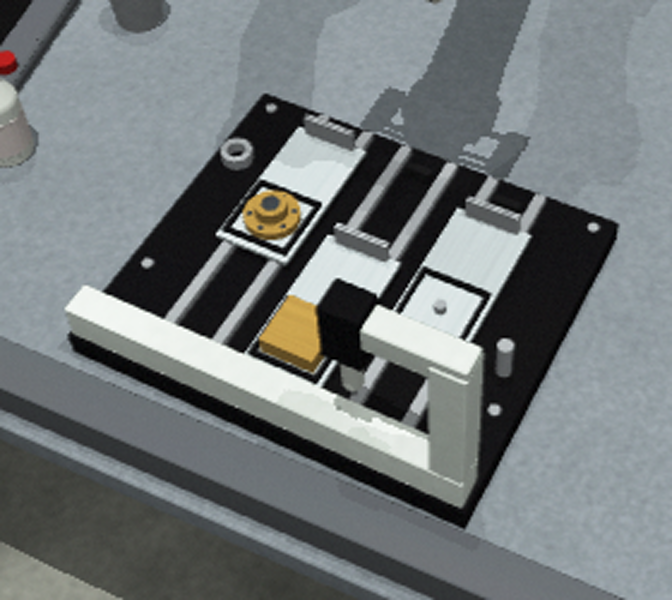

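View pics/ft.png

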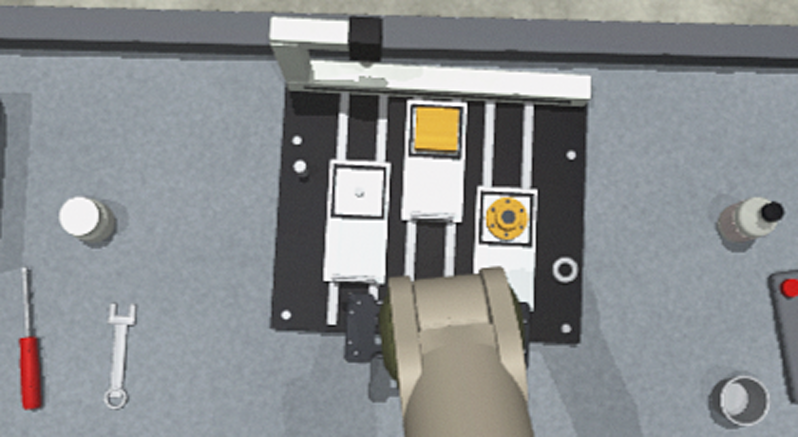

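The round shuttle is out, with the flange seated at scene crop (270,212). The square shuttle is home, with the blank seated at top crop (436,130). The bare shuttle, the pin, the collar and the other objects are where they were, and the arm is clear. Handing in.

```bash
python3 -c "
from bench import ctrl
print(ctrl.close_job())"
```

```text
the job is handed in; nothing more can be done
None
```

I drew the round-flange shuttle out to its outer stop with the closed fingertip behind its lip. I then pushed the square-blank shuttle fully home by its lip, backed off, raised the arm clear and handed in at about 12 s.

- **Stops:** At each end the tool stopped moving while the x force rose, to 14.5 N drawing out and 20 N pushing home. With the 15 mm pads and the 8 mm lip, the two stop positions are 120 mm apart, which matches the stated stroke.
- **Final pictures:** The flange and blank were both in their nests. By eye, the bare shuttle, pin, collar and the other bystanders in view had not moved.
- **Disagreements:**
  - Position estimates from the different cameras differed by up to about 8 mm, the worst being one wrist view taken while the arm was still settling. The fingertip was still well centred on both lips.
  - Pressing on the outer stop left the tool tilted about 1°, with no effect I could see.
  - In the last top view the arm hid the round shuttle's lip end, so I checked that end in the scene view.

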